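# Seat the mixing beaker on the bench mixer and lock it

### The job

Put the lidded mixing beaker on the bench mixer so that its foot drops fully home, level, over the centre spigot and both drive pegs of the drive plate, then swing the lock lever fully shut so that its tip lies over the beaker's ledge. The drive plate has stopped at some unknown angle, so feel or look for the pegs. Leave the tape roll, jaw model, bur box and pen where they are.

Things in the scene. Friction and masses are not known exactly. Their poses are not given: they have to be found in the camera images.
- beaker: lidded mixing beaker, 134 mm tall, about 0.35 kg. Origin: centre of its underside, z up. Aluminium foot ring 96 mm diameter, 30 mm high (its top is the ledge); body 68 mm diameter to z = 92; grey lid 74 mm diameter, z = 92 to 102, with the grip bar on it. Foot hollow, 24 mm deep: a 23 mm square centre hole and, through it along x, a groove 14 mm wide, 76 mm long for the pegs (fits two ways)
- beaker_grip (a point): middle of the grey grip bar on the beaker's lid: 60 mm along the beaker's x, 26 mm wide along its y, z = 102 to 134 above the beaker's underside; this point at 118. Grasp it from above across the 26 mm
- mixer: white bench mixer, fixed; housing 130 mm along x, 175 mm along y (y = -65 to +110), top at z = 45. Origin: on the worktop under the spindle, z up. On top a round steel drive plate, 100 mm diameter, stiff to turn, with a centre spigot (20 mm diameter, 22 mm high, last 8 mm tapering to 10 mm) and two drive pegs (12 mm diameter, 10 mm high, 29 mm either side of the spindle)
- spindle (a point): centre of the drive plate's top face, z = 48. The line of the two pegs is turned up to 0.9 rad either way from the mixer's x axis; this angle is not reported (this point does not turn with the plate). With its groove off the pegs the beaker rests on their tops, underside at z = 58; fully home it stands on the plate at z = 48
- lock_lever (a joint): lock lever's angle about its upright post (rad): 0 = shut, inner tip over the seated beaker's ledge (3 mm above it); grows as it opens, to 1.7. At angle q the knob is, in the mixer's frame, at lock_pivot + 60 mm x (-sin q, cos q): opening carries it to the -x side. Stays where left; cannot shut unless the beaker is fully home
- lock_pivot (a point): pivot of the lock lever on top of its post, 85 mm from the spindle towards the mixer's +y, at z = 81; the lever is a flat steel bar z = 81 to 91
- lock_knob (a point): middle of the lever's black upright knob, 22 mm diameter, 32 mm high; it spans z = 124 to 156 on a thin stem and this point is at z = 140; it stands 60 mm from the pivot. Grasp or push it
- tape_roll: roll of tape lying flat, 104 mm diameter, 25 mm high; a bystander. Origin: centre of its underside
- jaw_model: pink jaw model with teeth, 63 x 76 x 22 mm; a bystander. Origin: centre of its underside
- bur_box: bur box with blue base and pale lid, 45 x 85 x 41 mm; a bystander. Origin: centre of its underside
- pen: black and white marker pen lying down, 135 mm long; a bystander. Origin: centre of its underside

How it is judged:
By the outcome, as a careful person would: the job done as asked, in the order asked, and still so for the second after the job is handed in, with the robot touching nothing.
It also fails if it takes over 72 s, if anything falls off the work surface, if the arm or the gripper's body presses on something with over 40 N, if the wrist force passes 120 N, or if a joint passes its speed limit or range.

### The arm

A 6-joint arm with a two-finger parallel gripper is mounted at the origin on a cart in front of the work surface, level with it; the furniture and walls round the work are solid. World frame = base frame: x ahead of the robot, y to its left, z up, the work surface at z = 0. Lengths are in mm, angles in degrees, forces in N, time in s.
With the tool pointing down it reaches from about 300 to 850 mm from the base axis. Payload 4.2 kg.
Tool frame: the origin (TCP) lies midway between the tips of the shut fingers; the grasp point (between the pads) lies 19 mm behind it; z points along the fingers, y is the line along which they close (so a half turn about z gives the same grasp; the last joint's range is limited). The gripper opens to 91 mm and grips with 3 to 60 N. Pads are 32 mm wide; open, the fingers measure 118 mm over their backs; the gripper's body (76 mm by 178 mm) begins 60 mm behind the grasp point.
Start: joints at [64.63, 18.312, 89.639, -0, 72.044, -1.146], TCP at [235.936, 524.383, 213.976] pointing down, gripper open.
Joint ranges: [-177.97, 177.97], [-48.28, 115.42], [12.27, 149.76], [-77.06, 257.06], [2.81, 150.46], [-146.56, 146.56]. Speed limits (degrees/s): [147.25, 147.25, 180, 180, 180, 180].

### API

Orientations are given as [roll, pitch, yaw] about the fixed x, y, z axes, in that order (R = Rz(yaw) Ry(pitch) Rx(roll)).
In Python, from workcell import env gives the robot as it stands.
- The arm moves only by the tool send_rows, never from a script. Its argument "steps" is a list that holds one entry, the list of rows, each a list of 5 numbers: the shift along the tool's x, y, z scaled (see below), then the turn about the tool's z scaled (see below), then the opening, from 0 (shut) to 1 (fully open). In form: [[[dx, dy, dz, yaw, fingers], ...]]. A call has 1 to 5 rows; each row shifts and turns the commanded pose from where the row before left it, along the tool's axes as they then stand; what a row does not reach is not made up. The controller multiplies each number of a shift by 0.04 m and each number of a turn by 0.12 rad. A row lasts 1/12 s, in which the tool goes at most 41.7 mm and 7.16 degrees, less where a joint would pass 70% of its speed; a pose out of reach is approached as far as the arm can. A call with a number of a shift or a turn outside -1 to 1 is refused whole. A call with a gripper value outside its range is refused whole. The fingers move at their own pace and stop on an object; "squeeze" is the grip in N (left out, the last holds). Time passes only in rows, so rows that do not move let the fingers close. It gives the time, the measured TCP pose, the force, the opening and the grip force at its end, in the units of the state.
- env.state(): the state, without advancing time (a new reading comes with each control period).
- env.grab_frame(name): name is "scene" or "top" or "wrist"; returns a dict with "pixels" (420x560x3 uint8, red, green, blue), "depth" (420x560 float32, mm along the optical axis (not along the pixel's ray), 0 where there is no reading), "intrinsics" (3x3 intrinsics, pixels), "dist" ([k1, k2, p1, p2, k3] as OpenCV has them; the pictures are not rectified), "cam_to_world" (4x4, takes a point from camera to world coordinates). Camera axes: x right, y down, z forward; pixel columns grow to the right and rows downward; lengths in mm; the calibration is good to about 2 mm. A picture is of the moment at which its call begins.
- env.job_done(): hands the job in; it is judged then, once.
The state is a dict: "time_s": time; "qpos": joint angles; "qvel": joint speeds; "effort": joint torques, N m; "ee_pos": TCP position; "ee_rot": TCP orientation; "force": force on the tool from outside, world axes, zero at the start; "torque": the same for the moment, N m; "gripper_width": finger opening in mm; "gripper_force": force on a finger pad.
Only numpy, scipy, OpenCV 4.12 (cv2) and the standard library are available. Lean on these libraries where they do the work, as an engineer would, in place of code of your own. Each camera call takes 0.05 s, during which the arm holds its last target. There are 200 camera calls.

## Working session

There is one attempt and no reset: what is moved stays moved. The work goes in short steps, Python scripts to look and compute and a tool call to move; the robot and the scene stay as the last step left them, time stands still between calls to the robot, and variables do not carry over. Pictures are saved under pics/ and viewed, at most 10 in all, crops included, and the job is handed in when it is done.

Besides the shell and the picture viewer there is one more tool, called after "Request:" by a JSON object that holds its "method" and its "body", one argument or row to a line. send_rows: Moves the arm, as the interface text tells. Shifts and turns lie within -1 to 1; 1 stands for 0.04 m of shift or 0.12 rad of turn. Its arguments: {"type":"object","properties":{"steps":{"type":"array"},"squeeze":{"type":"number"}},"required":["steps"]}

```bash
mkdir -p pics; cat > h.py <<'E'
import numpy as np, cv2
from workcell import env
def grab(n):
    f=env.grab_frame(n); np.savez(''+n+'.npz',**{k:np.array(v) for k,v in f.items()}); return f
def load(n): return dict(np.load(''+n+'.npz'))
def ray(f,uv):
    uv=np.atleast_2d(np.array(uv,float)).reshape(-1,1,2)
    p=cv2.undistortPoints(uv,np.array(f['intrinsics'],float),np.array(f['dist'],float)).reshape(-1,2)
    return np.c_[p,np.ones(len(p))]
def plane(f,uv,z):
    d=ray(f,uv); T=np.array(f['cam_to_world']); d=d@T[:3,:3].T; o=T[:3,3]
    return o+d*((z-o[2])/d[:,2:3])
def cloud(f):
    h,w=f['depth'].shape; v,u=np.mgrid[:h,:w]
    d=ray(f,np.c_[u.ravel(),v.ravel()])*f['depth'].reshape(-1,1); T=np.array(f['cam_to_world'])
    return (d@T[:3,:3].T+T[:3,3]).reshape(h,w,3)
def save(f,n): cv2.imwrite('pics/'+n+'.png',cv2.cvtColor(f['pixels'],cv2.COLOR_RGB2BGR))
E
python3 - <<'E'
from h import *
for n in ['top','scene','wrist']:
    f=grab(n); save(f,n+'0'); print(n,f['cam_to_world'][:3].round(2).tolist() if hasattr(f['cam_to_world'],'round') else f['cam_to_world'])
a=[cv2.imread('pics/%s0.png'%n) for n in ('top','scene')]
print(env.state())
E
```

```text
top [[-0.0, -0.99, 0.11, 468.76], [-1.0, -0.0, -0.02, 71.98], [0.02, -0.11, -0.99, 1187.88]]
scene [[-0.4, 0.55, -0.73, 1436.05], [0.92, 0.25, -0.31, 433.1], [0.02, -0.79, -0.61, 824.55]]
wrist [[0.41, 0.87, 0.26, 161.27], [0.91, -0.39, -0.12, 557.94], [-0.0, 0.29, -0.96, 384.41]]
{'time_s': 0.15, 'qpos': array([ 6.46295519e+01,  1.83428180e+01,  8.96908467e+01,  8.11475713e-05,
        7.20456215e+01, -1.14540121e+00]), 'qvel': array([ 0.0185986 , -0.13853488, -0.14984594,  0.02200693,  0.0635456 ,
        0.00657651]), 'effort': array([ 3.01613591e-04, -4.12771404e+01, -2.32155812e+01,  7.26524857e-02,
        4.34615510e-02, -8.65967650e-05]), 'ee_pos': array([235.75975071, 524.01131583, 213.31416582]), 'ee_rot': array([-1.79920731e+02, -1.66205160e-03,  1.55774927e+02]), 'force': array([-0.48409404,  0.4885287 , -0.4083081 ]), 'torque': array([-0.01497001,  0.02345697,  0.01267418]), 'gripper_force': 0.0, 'gripper_width': 90.933598524273}
```

View pics/top0.png

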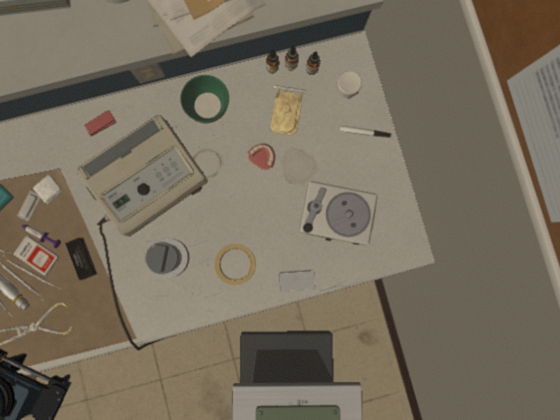

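View pics/scene0.png

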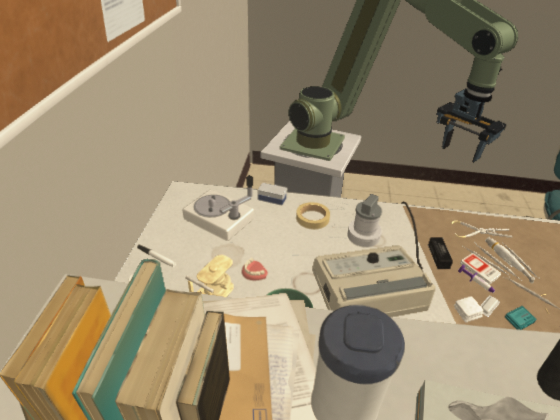

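The top view shows the beaker at about (164,258), the mixer plate at about (349,213), and the knob at about (308,228). Tape is at (235,264), the bur box at about (297,281), the jaw model at (261,156) and the pen at (365,131). Next I'll zoom in and measure.

```bash
python3 - <<'E'
from h import *
f=load('top'); im=cv2.cvtColor(f['pixels'],cv2.COLOR_RGB2BGR)
a=cv2.resize(im[175:250,295:385],None,fx=6,fy=6,interpolation=cv2.INTER_CUBIC)[:, :400+140]
b=cv2.resize(im[230:290,135:195],None,fx=4,fy=4,interpolation=cv2.INTER_CUBIC)
c=np.zeros((450,790,3),np.uint8); c[:450,:540]=a; c[:240,545:785]=b
cv2.imwrite('pics/crop.png',c)
P=cloud(f)
def stat(m,n):
    q=P[m]; print(n,len(q),q.mean(0).round(1),q.min(0).round(0),q.max(0).round(0))
v,u=np.mgrid[:420,:560]
bk=(abs(u-164)<28)&(abs(v-258)<28)
z=P[...,2]
for lo,hi in((85,108),(112,124),(124,145)):
    m=bk&(z>lo)&(z<hi)
    if m.any(): stat(m,('beaker',lo))
    if lo>100 and m.sum()>10: print(cv2.minAreaRect(P[m][:,:2].astype(np.float32)))
mx=(abs(u-342)<50)&(abs(v-212)<45)
for lo,hi in((38,46.5),(46.5,52),(54,62),(64,75),(78,100),(115,170)):
    m=mx&(z>lo)&(z<hi)
    if m.any(): stat(m,('mixer',lo)); print(cv2.minAreaRect(P[m][:,:2].astype(np.float32)))
E
```

```text
('beaker', 85) 443 [458.8 312.4 102.7] [422. 281.  95.] [495. 355. 108.]
('beaker', 112) 27 [458.6 304.8 118.1] [430. 300. 112.] [486. 310. 124.]
((457.78515625, 304.7969970703125), (2.4569761753082275, 56.760337829589844), 82.09689331054688)
('beaker', 124) 334 [458.4 316.5 134.1] [428. 300. 124.] [488. 335. 140.]
((458.6324768066406, 317.3857421875), (27.005590438842773, 60.33579635620117), 79.79998016357422)
('mixer', 38) 1560 [ 569.2 -102.6   44.2] [ 492. -199.   38.] [649.  -7.  46.]
((568.5450439453125, -103.21597290039062), (176.07870483398438, 131.4542236328125), 78.77470397949219)
('mixer', 46.5) 1564 [ 566.7 -114.3   48.5] [ 492. -198.   47.] [645.  -9.  52.]
((569.6887817382812, -102.66221618652344), (170.49313354492188, 126.47077178955078), 78.58538818359375)
('mixer', 54) 52 [ 566.7 -116.4   57.7] [ 519. -170.   54.] [612. -26.  62.]
((578.2743530273438, -103.90302276611328), (139.08004760742188, 78.32142639160156), 62.05759048461914)
('mixer', 64) 39 [ 564.8 -122.2   68.9] [ 557. -132.   65.] [578. -30.  75.]
((567.1708984375, -80.49929809570312), (103.18948364257812, 14.606491088867188), 85.91283416748047)
('mixer', 78) 295 [581.8 -41.3  91.9] [524. -66.  82.] [626. -11.  99.]
((573.3754272460938, -36.567588806152344), (26.251312255859375, 111.60799407958984), 59.11311721801758)
('mixer', 115) 81 [526.5 -16.3 154.1] [517. -26. 134.] [537.  -7. 161.]
((526.7523193359375, -16.46915054321289), (19.401697158813477, 20.129077911376953), 87.19686889648438)
```

View pics/crop.png

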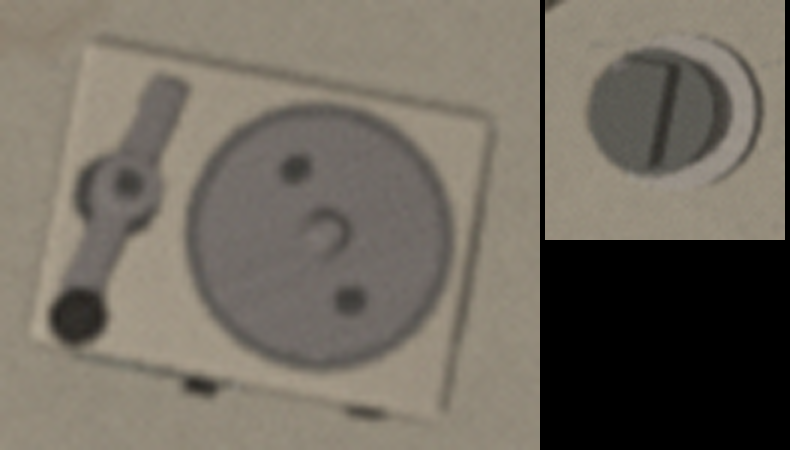

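The crop shows the pegs as dark dots at (296,168) and (350,300), the spigot at (322,232), and the lever open with its knob at (78,316). The grip bar's side face runs from (672,65) to (655,165).

```bash
python3 - <<'E'
from h import *
f=load('top')
def cr(x,y): return ((x+.5)/6-.5+295,(y+.5)/6-.5+175)
g=cv2.cvtColor(f['pixels'],cv2.COLOR_RGB2GRAY).astype(float)
def blob(u0,v0,r=4):
    u0,v0=int(round(u0)),int(round(v0)); w=g[v0-r:v0+r+1,u0-r:u0+r+1]; k=np.clip(np.median(w)-8-w,0,None)
    y,x=np.mgrid[-r:r+1,-r:r+1]; return u0+(x*k).sum()/k.sum(),v0+(y*k).sum()/k.sum()
p=[blob(*cr(296,168)),blob(*cr(350,300))]; print(p)
P=plane(f,p,58); d=P[0]-P[1]; print(P,P.mean(0),np.hypot(*d[:2]),np.degrees(np.arctan2(d[1],d[0])))
print('plate c',plane(f,[cr(320,236)],48), 'diam px crop 262 ->',np.ptp(plane(f,[cr(188,236),cr(452,236)],48)[:,1]))
c=plane(f,[cr(90,40),cr(495,118),cr(443,413),cr(32,338)],45); print('corners',c.round(1),c.mean(0))
C=cloud(f); m=(C[...,2]>80)&(C[...,2]<108); m[:230]=0;m[290:]=0;m[:,:135]=0;m[:,195:]=0
print('lid', cv2.minEnclosingCircle(C[m][:,:2].astype(np.float32)))
# scene view of the knob & bar via depth
s=load('scene'); S=cloud(s)
for n,c,zz in(('bar',(458,317),(124,140)),('knob',(526,-16),(126,160)),('spig',(565,-124),(60,75))):
    m=(np.hypot(S[...,0]-c[0],S[...,1]-c[1])<45)&(S[...,2]>zz[0])&(S[...,2]<zz[1]); q=S[m]
    if len(q): print(n,len(q),q.mean(0),q.max(0),cv2.minAreaRect(q[:,:2].astype(np.float32)))
E
```

```text
[(np.float64(343.84103512014786), np.float64(202.69500924214418)), (np.float64(352.92415169660677), np.float64(224.59680638722554))]
[[ 592.40283306 -113.52646267   58.        ]
 [ 538.8674579  -134.87187868   58.        ]] [ 565.63514548 -124.19917068   58.        ] 57.63387179415144 21.73796586952099
plate c [[ 565.76310558 -124.79526548   48.        ]] diam px crop 262 -> 108.65554308257185
corners [[ 647.1  -31.3   45. ]
 [ 615.1 -198.8   45. ]
 [ 493.5 -174.6   45. ]
 [ 524.1   -6.6   45. ]] [ 569.94808866 -102.82807669   45.        ]
lid ((458.92755126953125, 317.9454040527344), 37.19430923461914)
bar 146 [470.97125406 317.9979879  131.11007856] [498.94080753 333.41827823 136.04037283] ((467.3929138183594, 318.45855712890625), (27.278968811035156, 63.68954086303711), 78.73405456542969)
knob 75 [538.6228532  -15.73544218 143.59336829] [546.90079003  -7.72543786 156.13243469] ((536.7999877929688, -16.01010513305664), (20.231603622436523, 16.58987045288086), 0.6813058257102966)
spig 26 [ 574.44885421 -125.10172316   65.18260559] [ 584.70456037 -116.28322982   70.79541264] ((573.7478637695312, -124.46344757080078), (17.604328155517578, 17.520801544189453), 62.89904022216797)
```

Request:
{"method": "send_rows", "body": {
  "steps": [
    [[0, 0, 0, -1, 1], [0, 0, 0, -1, 1], [0, 0, 0, 0, 1]]
  ]
}}

```text
time_s: 0.4
ee_pos: [235.8, 524.2, 213.6]
ee_rot: [-180.0, -0.0, 169.6]
force: [0.1, 0.5, 0.8]
gripper_width: 91.0
gripper_force: 0.0
```

```bash
cat >> h.py <<'E'
from scipy.spatial.transform import Rotation as Ro
def units(x,y,z,yaw=None):
    s=env.state(); p=np.array(s['ee_pos']); r=Ro.from_euler('xyz',s['ee_rot'],degrees=True)
    print('t',round(s['time_s'],2),'pos',p.round(1),'rot',np.round(s['ee_rot'],2),'F',np.round(s['force'],1),'w',round(s['gripper_width'],1))
    print('units',(r.inv().apply(np.array([x,y,z])-p)/40).round(3), 'turn', None if yaw is None else round(-np.radians((yaw-s['ee_rot'][2]+180)%360-180)/.12,3))
E
python3 -c "
from h import *
units(430,317,213,169.8)"
```

```text
t 0.4 pos [235.8 524.2 213.6] rot [-1.7996e+02 -1.0000e-02  1.6964e+02] F [0.1 0.5 0.8] w 91.0
units [-5.706 -4.222  0.017] turn -0.023
```

Request:
{"method": "send_rows", "body": {
  "steps": [
    [[-0.7, -0.5, -0.2, 0, 1], [-0.7, -0.5, -0.2, 0, 1], [-0.7, -0.5, 0, 0, 1], [-0.7, -0.5, 0, 0, 1], [-0.7, -0.5, 0, 0, 1]]
  ]
}}

```text
time_s: 0.82
ee_pos: [356.2, 399.4, 230.0]
ee_rot: [180.0, 0.0, 169.4]
force: [-0.5, 0.4, -0.3]
gripper_width: 91.0
gripper_force: 0.0
```

Request:
{"method": "send_rows", "body": {
  "steps": [
    [[-0.7, -0.5, 0, 0, 1], [-0.7, -0.5, 0, 0, 1], [-0.7, -0.6, 0, 0, 1], [0, 0, 0, 0, 1], [0, 0, 0, 0, 1]]
  ]
}}

```text
time_s: 1.23
ee_pos: [427.3, 321.1, 229.8]
ee_rot: [-180.0, -0.0, 169.2]
force: [-0.3, -0.7, 0.1]
gripper_width: 91.4
gripper_force: 0.0
```

```bash
python3 - <<'E'
from h import *
units(458.6,317.5,106,169.8)
f=grab('wrist'); save(f,'wrist1'); P=cloud(f)
m=(np.hypot(P[...,0]-458,P[...,1]-317)<60)&(P[...,2]>126)&(P[...,2]<145)
print(m.sum(),P[m].mean(0),cv2.minAreaRect(P[m][:,:2].astype(np.float32)))
E
```

```text
t 1.23 pos [427.3 321.1 229.8] rot [-1.8000e+02 -3.0000e-02  1.6917e+02] F [-0.3 -0.7  0.1] w 91.4
units [-0.788  0.059  3.095] turn -0.092
2334 [460.14443843 318.80426977 133.98069971] ((462.2440185546875, 318.24652099609375), (25.76427459716797, 59.31964111328125), 79.94371795654297)
```

View pics/wrist1.png

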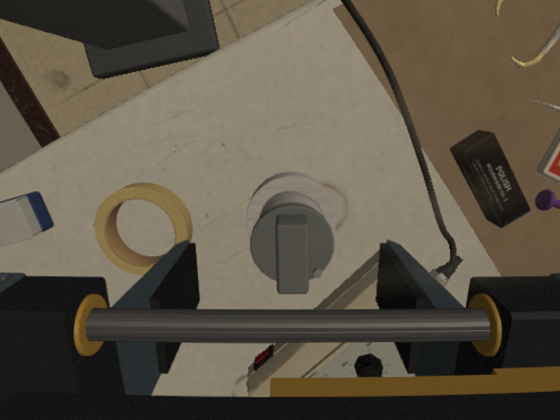

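The wrist view shows the grip bar clear and free at (275-308, 214-293), centred between the fingers. I'll descend.

Request:
{"method": "send_rows", "body": {
  "steps": [
    [[-0.83, 0.05, 0.3, -0.11, 1], [0, 0, 0.7, 0, 1], [0, 0, 0.7, 0, 1], [0, 0, 0.4, 0, 1], [0, 0, 0, 0, 1]]
  ]
}}

```text
time_s: 1.7
ee_pos: [456.2, 318.1, 142.0]
ee_rot: [-179.7, -0.4, 170.3]
force: [-0.1, -0.7, -0.8]
gripper_width: 91.5
gripper_force: 0.0
```

```bash
python3 - <<'E'
from h import *
units(461,318,106,169.9)
f=grab('wrist'); save(f,'wrist2'); P=cloud(f)
m=(np.hypot(P[...,0]-458,P[...,1]-317)<40)&(P[...,2]>126)&(P[...,2]<140)
print(m.sum(),P[m].mean(0),P[m].min(0),cv2.minAreaRect(P[m][:,:2].astype(np.float32)))
E
```

```text
t 1.7 pos [456.2 318.1 142. ] rot [-179.69   -0.37  170.31] F [-0.1 -0.7 -0.8] w 91.5
units [-0.123  0.023  0.9  ] turn 0.06
4249 [455.38213636 319.60200471 133.94836429] [431.60518292 302.23983417 126.06302939] ((457.703369140625, 319.2488708496094), (26.020416259765625, 50.39752960205078), 80.2978286743164)
```

Request:
{"method": "send_rows", "body": {
  "steps": [
    [[-0.12, 0.03, 0.45, 0.06, 1], [0, 0, 0.45, 0, 1], [0, 0, 0, 0, 1], [0, 0, 0, 0, 1]]
  ]
}}

```text
time_s: 2.08
ee_pos: [464.2, 319.5, 110.9]
ee_rot: [180.0, 0.0, 169.9]
force: [0.2, -0.5, 1.0]
gripper_width: 91.2
gripper_force: 0.0
```

Request:
{"method": "send_rows", "body": {
  "steps": [
    [[0, 0, 0, 0, 0.2], [0, 0, 0, 0, 0.2], [0, 0, 0, 0, 0], [0, 0, 0, 0, 0], [0, 0, 0, 0, 0]]
  ],
  "squeeze": 40
}}

```text
time_s: 2.5
ee_pos: [464.5, 318.8, 110.6]
ee_rot: [180.0, 0.0, 169.9]
force: [-0.2, 1.1, -0.1]
gripper_width: 60.4
gripper_force: 0.0
```

Request:
{"method": "send_rows", "body": {
  "steps": [
    [[0, 0, 0, 0, 0], [0, 0, 0, 0, 0], [0, 0, 0, 0, 0], [0, 0, 0, 0, 0], [0, 0, 0, 0, 0]]
  ]
}}

```text
time_s: 2.92
ee_pos: [464.3, 318.6, 109.9]
ee_rot: [-180.0, -0.0, 169.9]
force: [-0.5, -2.6, 1.8]
gripper_width: 27.3
gripper_force: 1.1
```

Request:
{"method": "send_rows", "body": {
  "steps": [
    [[0, 0, 0, 0, 0], [0, 0, 0, 0, 0], [0, 0, 0, 0, 0], [0, 0, 0, 0, 0], [0, 0, -0.2, 0, 0]]
  ]
}}

```text
time_s: 3.33
ee_pos: [463.0, 317.9, 116.2]
ee_rot: [-179.8, -0.2, 169.9]
force: [-1.2, -0.3, -4.1]
gripper_width: 26.3
gripper_force: 40.0
```

Request:
{"method": "send_rows", "body": {
  "steps": [
    [[0, 0, -0.5, 0, 0], [0, 0, -0.6, 0, 0], [0, 0, -0.6, 0, 0], [0, 0, -0.6, 0, 0], [0, 0, 0, 0, 0]]
  ]
}}

```text
time_s: 3.75
ee_pos: [466.5, 320.5, 214.9]
ee_rot: [179.6, 0.4, 169.9]
force: [0.8, 0.1, -3.4]
gripper_width: 25.8
gripper_force: 40.0
```

Request:
{"method": "send_rows", "body": {
  "steps": [
    [[0, 0, 0, 0, 0], [0, 0, 0, 0, 0], [0, 0, 0, 0, 0], [0, 0, 0, 0, 0]]
  ]
}}

```text
time_s: 4.08
ee_pos: [463.4, 318.2, 208.0]
ee_rot: [-179.9, -0.2, 169.9]
force: [0.1, 0.8, -4.4]
gripper_width: 25.7
gripper_force: 40.0
```

```bash
python3 - <<'E'
from h import *
units(500,100,210,201.7)
s=env.state(); p=np.array(s['ee_pos']); r=Ro.from_euler('xyz',s['ee_rot'],degrees=True)
for n in ('wrist','top'):
    f=grab(n); save(f,n+'3'); P=cloud(f); q=r.inv().apply((P-p).reshape(-1,3)).reshape(P.shape)
    v,u=np.mgrid[:420,:560]
    R=np.hypot(q[...,0],q[...,1])
    h=np.histogram(q[...,2][R<60],np.arange(-60,150,5)); print(n,list(zip(h[1],h[0])))
E
```

```text
t 4.08 pos [463.4 318.2 208. ] rot [-1.7986e+02 -1.6000e-01  1.6987e+02] F [ 0.1  0.8 -4.4] w 25.7
units [-1.859 -5.208 -0.042] turn -4.63
wrist [(np.int64(-60), np.int64(1117)), (np.int64(-55), np.int64(485)), (np.int64(-50), np.int64(437)), (np.int64(-45), np.int64(425)), (np.int64(-40), np.int64(404)), (np.int64(-35), np.int64(355)), (np.int64(-30), np.int64(1449)), (np.int64(-25), np.int64(4209)), (np.int64(-20), np.int64(384)), (np.int64(-15), np.int64(330)), (np.int64(-10), np.int64(282)), (np.int64(-5), np.int64(219)), (np.int64(0), np.int64(124)), (np.int64(5), np.int64(3863)), (np.int64(10), np.int64(226)), (np.int64(15), np.int64(12)), (np.int64(20), np.int64(0)), (np.int64(25), np.int64(82)), (np.int64(30), np.int64(69)), (np.int64(35), np.int64(136)), (np.int64(40), np.int64(141)), (np.int64(45), np.int64(136)), (np.int64(50), np.int64(134)), (np.int64(55), np.int64(124)), (np.int64(60), np.int64(218)), (np.int64(65), np.int64(38)), (np.int64(70), np.int64(93)), (np.int64(75), np.int64(3192)), (np.int64(80), np.int64(576)), (np.int64(85), np.int64(86)), (np.int64(90), np.
[... 827 characters left out ...]
t64(25), np.int64(0)), (np.int64(30), np.int64(0)), (np.int64(35), np.int64(0)), (np.int64(40), np.int64(0)), (np.int64(45), np.int64(0)), (np.int64(50), np.int64(0)), (np.int64(55), np.int64(0)), (np.int64(60), np.int64(1)), (np.int64(65), np.int64(1)), (np.int64(70), np.int64(1)), (np.int64(75), np.int64(81)), (np.int64(80), np.int64(21)), (np.int64(85), np.int64(4)), (np.int64(90), np.int64(1)), (np.int64(95), np.int64(3)), (np.int64(100), np.int64(3)), (np.int64(105), np.int64(1)), (np.int64(110), np.int64(0)), (np.int64(115), np.int64(0)), (np.int64(120), np.int64(0)), (np.int64(125), np.int64(0)), (np.int64(130), np.int64(0)), (np.int64(135), np.int64(0)), (np.int64(140), np.int64(0))]
```

```bash
cat >> h.py <<'E'
from scipy.optimize import least_squares
def held(f,dbg=False):
    s=env.state(); p=np.array(s['ee_pos']); r=Ro.from_euler('xyz',s['ee_rot'],degrees=True)
    P=cloud(f); q=r.inv().apply((P-p).reshape(-1,3)); v=f['depth'].ravel()>0
    for n,zc,R in(('lid',8,37),('ledge',80,48)):
        m=v&(abs(q[:,2]-zc)<3)&(np.hypot(q[:,0],q[:,1])<60); a=q[m]
        pl=np.linalg.lstsq(np.c_[a[:,:2],np.ones(len(a))],a[:,2],rcond=None)[0]
        h=cv2.convexHull(a[:,:2].astype(np.float32)).reshape(-1,2)
        # keep visible outer arc only (near camera side: +x)
        h=h[(h[:,0]>5)]
        o=least_squares(lambda c:np.hypot(h[:,0]-c[0],h[:,1]-c[1])-R,[0,0],loss='soft_l1')
        print(n,len(a),len(h),'centre tool',o.x.round(1),'rms',np.sqrt((o.fun**2).mean()).round(2),'tilt',pl.round(3),'xmax',a[:,0].max().round(1),'y',a[:,1].min().round(1),a[:,1].max().round(1))
E
python3 -c "
from h import *
held(load('wrist'))"
```

```text
lid 3882 30 centre tool [ 1.5 -0. ] rms 0.14 tilt [2.000e-03 5.000e-03 8.017e+00] xmax 38.8 y -36.8 36.6
ledge 3706 36 centre tool [ 1.4 -0.3] rms 0.17 tilt [0.0000e+00 4.0000e-03 7.9861e+01] xmax 49.5 y -48.3 47.8
```

View pics/wrist3.png

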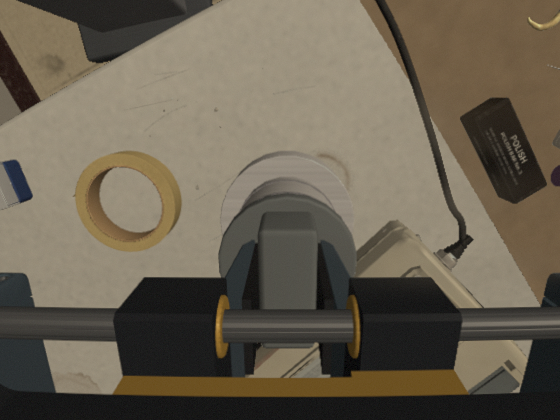

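The wrist view shows the beaker held level, with the bar at (288,250). Its circles fit to within 0.2 mm, offset 1.5 mm along tool x. Next I'll lift and turn to the peg angle, then look at the mixer with this same camera so that its bias cancels.

Request:
{"method": "send_rows", "body": {
  "steps": [
    [[0, 0, -0.4, -0.93, 0], [0, 0, -0.4, -0.93, 0], [0, 0, -0.4, -0.93, 0], [0, 0, -0.4, -0.93, 0], [0, 0, -0.4, -0.93, 0]]
  ]
}}

```text
time_s: 4.6
ee_pos: [464.2, 318.6, 290.1]
ee_rot: [-180.0, -0.1, -157.8]
force: [0.1, -0.1, -5.2]
gripper_width: 25.9
gripper_force: 40.0
```

Request:
{"method": "send_rows", "body": {
  "steps": [
    [[0, 0, 0, 0, 0], [0, 0, 0, 0, 0], [0, 0, 0, 0, 0]]
  ]
}}

```text
time_s: 4.85
ee_pos: [463.8, 318.4, 288.5]
ee_rot: [-180.0, -0.1, -158.3]
force: [0.4, 0.6, -4.8]
gripper_width: 25.7
gripper_force: 40.0
```

```bash
python3 -c "
from h import *
units(663,-89,290,201.74)"
```

```text
t 4.85 pos [463.8 318.4 288.5] rot [-1.7998e+02 -1.4000e-01 -1.5829e+02] F [ 0.4  0.6 -4.8] w 25.7
units [ -0.861 -11.304  -0.036] turn -0.005
```

Request:
{"method": "send_rows", "body": {
  "steps": [
    [[-0.06, -0.4, 0, 0, 0], [-0.06, -0.8, 0, 0, 0], [-0.06, -0.8, 0, 0, 0], [-0.06, -0.8, 0, 0, 0], [-0.06, -0.8, 0, 0, 0]]
  ]
}}

```text
time_s: 5.27
ee_pos: [528.8, 188.1, 288.1]
ee_rot: [180.0, -0.2, -158.2]
force: [1.1, -0.1, -4.0]
gripper_width: 25.9
gripper_force: 40.0
```

Request:
{"method": "send_rows", "body": {
  "steps": [
    [[-0.06, -0.8, 0, 0, 0], [-0.06, -0.8, 0, 0, 0], [-0.06, -0.8, 0, 0, 0], [-0.06, -0.8, 0, 0, 0], [-0.06, -0.8, 0, 0, 0]]
  ]
}}

```text
time_s: 5.68
ee_pos: [599.5, 43.9, 288.0]
ee_rot: [179.9, -0.2, -158.3]
force: [0.6, 0.8, -4.4]
gripper_width: 25.4
gripper_force: 40.0
```

Request:
{"method": "send_rows", "body": {
  "steps": [
    [[-0.06, -0.8, 0, 0, 0], [-0.06, -0.8, 0, 0, 0], [-0.06, -0.8, 0, 0, 0], [-0.06, -0.8, 0, 0, 0], [-0.06, -0.5, 0, 0, 0]]
  ]
}}

```text
time_s: 6.1
ee_pos: [666.3, -90.8, 287.3]
ee_rot: [180.0, -0.2, -158.4]
force: [-0.4, 0.3, -4.2]
gripper_width: 25.9
gripper_force: 40.0
```

Request:
{"method": "send_rows", "body": {
  "steps": [
    [[0, 0, 0, 0, 0], [0, 0, 0, 0, 0], [0, 0, 0, 0, 0], [0, 0, 0, 0, 0], [0, 0, 0, 0, 0]]
  ]
}}

```text
time_s: 6.52
ee_pos: [665.5, -86.3, 289.9]
ee_rot: [180.0, -0.0, -158.1]
force: [0.3, 0.2, -3.7]
gripper_width: 25.7
gripper_force: 40.0
```

```bash
python3 -c "
from h import *
units(565.6,-124.4,290,201.74)
f=grab('wrist'); save(f,'wrist4'); held(f)"
```

```text
t 6.52 pos [665.5 -86.3 289.9] rot [ 1.7997e+02 -2.0000e-02 -1.5810e+02] F [ 0.3  0.2 -3.7] w 25.7
units [ 2.672e+00  4.800e-02 -2.000e-03] turn 0.023
lid 3883 32 centre tool [1.  0.6] rms 0.11 tilt [6.000e-03 4.000e-03 7.607e+00] xmax 38.2 y -36.0 37.5
ledge 3715 35 centre tool [0.9 0.5] rms 0.13 tilt [1.0000e-03 3.0000e-03 7.9463e+01] xmax 48.9 y -47.5 48.4
```

View pics/wrist4.png

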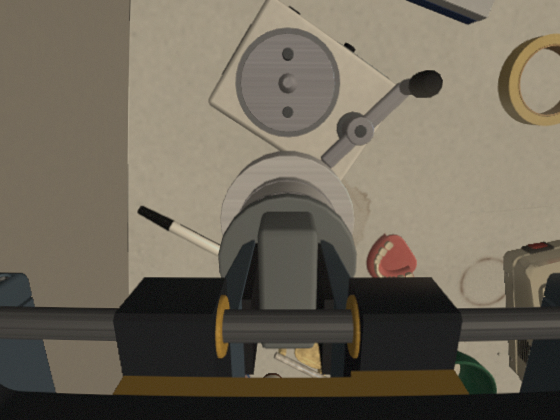

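The wrist view shows both pegs at (288,54) and (288,112), the plate centre at (288,82), and the held beaker directly below. I can measure the relative offset in this one picture.

```bash
cat >> h.py <<'E'
def rel(f,pegs,ctr):
    g=cv2.cvtColor(f['pixels'],cv2.COLOR_RGB2GRAY).astype(float)
    s=env.state(); p=np.array(s['ee_pos']); r=Ro.from_euler('xyz',s['ee_rot'],degrees=True)
    uv=[]
    for u0,v0 in pegs:
        w=g[v0-8:v0+9,u0-8:u0+9]; m=(w<np.percentile(w,60)-25).astype(np.uint8)
        n,l,st,ce=cv2.connectedComponentsWithStats(m); k=1+np.argmax(st[1:,4]); uv.append((u0-8+ce[k][0],v0-8+ce[k][1])); print('area',st[k,4],uv[-1])
    P=plane(f,uv,58); q=r.inv().apply(P-p); d=q[0]-q[1]
    print('pegs tool',q.round(1).tolist(),'mid',q.mean(0).round(2),'len',np.hypot(*d[:2]).round(1),'ang',np.degrees(np.arctan2(d[1],d[0])).round(2),'world',P.mean(0).round(1))
    C=cloud(f); a=r.inv().apply((C-p).reshape(-1,3)); m=(abs(C[...,2].ravel()-58)<2)&(np.hypot(*(a-q.mean(0))[:,:2].T)<40)
    print('peg-top depth pts',m.sum(), a[m].mean(0).round(1))
    m=(abs(C[...,2].ravel()-48)<1.3)&(np.hypot(*(a-q.mean(0))[:,:2].T)<60); b=a[m]
    print('plate z',C.reshape(-1,3)[m][:,2].mean().round(2))
E
python3 - <<'E'
from h import *
f=load('wrist'); held(f); rel(f,[(288,54),(288,112)],0)
E
```

```text
lid 3883 32 centre tool [1.  0.6] rms 0.11 tilt [6.000e-03 4.000e-03 7.607e+00] xmax 38.2 y -36.0 37.5
ledge 3715 35 centre tool [0.9 0.5] rms 0.13 tilt [1.0000e-03 3.0000e-03 7.9463e+01] xmax 48.9 y -47.5 48.4
area 122 (np.float64(287.27868852459017), np.float64(53.9672131147541))
area 100 (np.float64(287.21), np.float64(111.67))
pegs tool [[132.6, 0.5, 232.1], [75.4, 0.4, 232.1]] mid [103.99   0.45 232.08] len 57.2 ang 0.02 world [ 568.9 -124.7   58. ]
peg-top depth pts 209 [107.    0.9 231.8]
plate z 48.14
```

Request:
{"method": "send_rows", "body": {
  "steps": [
    [[0.5, 0, 0, 0, 0], [0.7, 0, 0, 0, 0], [0.7, 0, 0, 0, 0], [0.5, 0, 0, 0, 0], [0.175, 0, 0, 0, 0]]
  ]
}}

```text
time_s: 6.98
ee_pos: [567.2, -126.1, 290.8]
ee_rot: [-180.0, -0.1, -158.2]
force: [-0.3, -0.7, -3.7]
gripper_width: 25.7
gripper_force: 40.0
```

Request:
{"method": "send_rows", "body": {
  "steps": [
    [[0, 0, 0, 0, 0], [0, 0, 0.5, 0, 0], [0, 0, 0.8, 0, 0], [0, 0, 0.8, 0, 0], [0, 0, 0.4, 0, 0]]
  ]
}}

```text
time_s: 7.4
ee_pos: [569.6, -124.4, 186.1]
ee_rot: [179.8, -0.2, -158.1]
force: [-1.3, 0.5, -5.6]
gripper_width: 25.8
gripper_force: 40.0
```

Request:
{"method": "send_rows", "body": {
  "steps": [
    [[0, 0, 0, 0, 0], [0, 0, 0, 0, 0], [0, 0, 0, 0, 0], [0, 0, 0, 0, 0]]
  ]
}}

```text
time_s: 7.73
ee_pos: [572.1, -125.8, 192.0]
ee_rot: [-179.9, 0.2, -158.1]
force: [-0.2, 0.6, -4.8]
gripper_width: 26.1
gripper_force: 40.0
```

```bash
python3 -c "
from h import *
units(568.4,-124.3,158,201.9)
f=grab('wrist'); held(f);units(568.4,-124.3,158,201.9)"
```

```text
t 7.73 pos [ 572.1 -125.8  192. ] rot [-179.86    0.22 -158.14] F [-0.2  0.6 -4.8] w 26.1
units [0.074 0.072 0.85 ] turn -0.006
lid 3842 29 centre tool [0.4 0.5] rms 0.11 tilt [1.300e-02 3.000e-03 7.264e+00] xmax 37.5 y -36.4 37.2
ledge 3673 35 centre tool [-0.2  0.3] rms 0.15 tilt [8.0000e-03 3.0000e-03 7.9159e+01] xmax 47.8 y -47.3 48.3
t 7.78 pos [ 571.8 -125.9  191.9] rot [-179.87    0.2  -158.15] F [ 0.3 -0.1 -5.4] w 25.7
units [0.066 0.07  0.847] turn -0.007
```

Request:
{"method": "send_rows", "body": {
  "steps": [
    [[0.04, 0.045, 0.1, 0, 0], [0, 0, 0, 0, 0], [0, 0, 0, 0, 0], [0, 0, 0, 0, 0], [0, 0, 0, 0, 0]]
  ]
}}

```text
time_s: 8.2
ee_pos: [568.2, -124.8, 186.1]
ee_rot: [-180.0, 0.0, -158.2]
force: [0.1, -0.3, -4.0]
gripper_width: 25.9
gripper_force: 40.0
```

Request:
{"method": "send_rows", "body": {
  "steps": [
    [[0, 0, 0, 0, 0], [0, 0, 0, 0, 0], [0, 0, 0, 0, 0], [0, 0, 0, 0, 0]]
  ]
}}

```text
time_s: 8.53
ee_pos: [568.2, -124.7, 185.9]
ee_rot: [180.0, 0.0, -158.2]
force: [1.1, 0.3, -4.9]
gripper_width: 25.6
gripper_force: 40.0
```

```bash
python3 -c "
from h import *
units(569.9,-124.7,158,201.9)
f=grab('wrist'); held(f);units(569.9,-124.7,158,201.9)
f=grab('wrist'); held(f)
units(569.9,-124.7,158,201.9)"
```

```text
t 8.53 pos [ 568.2 -124.7  185.9] rot [ 1.8000e+02  1.0000e-02 -1.5816e+02] F [ 1.1  0.3 -4.9] w 25.6
units [-0.04  -0.016  0.699] turn -0.009
lid 3834 31 centre tool [0.7 0.6] rms 0.12 tilt [1.200e-02 4.000e-03 7.344e+00] xmax 37.9 y -36.3 37.3
ledge 3678 31 centre tool [0.1 0.3] rms 0.14 tilt [8.0000e-03 3.0000e-03 7.9205e+01] xmax 48.1 y -47.3 48.2
t 8.58 pos [ 568.2 -124.7  185.9] rot [ 179.99    0.   -158.16] F [ 0.   0.5 -4.5] w 25.7
units [-0.04  -0.017  0.697] turn -0.008
lid 3842 28 centre tool [0.7 0.5] rms 0.12 tilt [1.300e-02 2.000e-03 7.373e+00] xmax 37.8 y -36.2 37.2
ledge 3690 39 centre tool [0.  0.4] rms 0.13 tilt [8.0000e-03 3.0000e-03 7.9231e+01] xmax 48.1 y -47.2 48.3
t 8.63 pos [ 568.2 -124.7  185.9] rot [ 180.      0.   -158.16] F [-0.4  0.1 -4.9] w 26.1
units [-0.041 -0.016  0.698] turn -0.009
```

Request:
{"method": "send_rows", "body": {
  "steps": [
    [[-0.01, -0.01, 0.12, 0, 0], [0, 0, 0.12, 0, 0], [0, 0, 0.11, 0, 0], [0, 0, 0, 0, 0], [0, 0, 0, 0, 0]]
  ]
}}

```text
time_s: 9.05
ee_pos: [568.3, -124.8, 171.3]
ee_rot: [180.0, -0.1, -158.2]
force: [-0.5, -0.5, -4.2]
gripper_width: 26.1
gripper_force: 40.0
```

Request:
{"method": "send_rows", "body": {
  "steps": [
    [[0, 0, 0.06, 0, 0], [0, 0, 0, 0, 0], [0, 0, 0, 0, 0]]
  ]
}}

```text
time_s: 9.3
ee_pos: [568.7, -124.9, 169.5]
ee_rot: [180.0, -0.0, -158.2]
force: [0.6, 0.4, -4.4]
gripper_width: 26.1
gripper_force: 40.0
```

Request:
{"method": "send_rows", "body": {
  "steps": [
    [[0, 0, 0.06, 0, 0], [0, 0, 0.06, 0, 0], [0, 0, 0, 0, 0], [0, 0, 0, 0, 0]]
  ]
}}

```text
time_s: 9.63
ee_pos: [568.5, -124.9, 164.5]
ee_rot: [180.0, -0.0, -158.2]
force: [0.1, -0.4, -5.2]
gripper_width: 25.9
gripper_force: 40.0
```

Request:
{"method": "send_rows", "body": {
  "steps": [
    [[0, 0, 0.08, 0, 0], [0, 0, 0, 0, 0], [0, 0, 0, 0, 0]]
  ]
}}

```text
time_s: 9.88
ee_pos: [568.5, -124.9, 161.3]
ee_rot: [180.0, -0.0, -158.2]
force: [0.8, -0.0, -3.6]
gripper_width: 25.8
gripper_force: 40.0
```

The underside is now at about 52 mm, below the peg tops (58 mm), and there's no contact force. I'll go on down.

Request:
{"method": "send_rows", "body": {
  "steps": [
    [[0, 0, 0.06, 0, 0], [0, 0, 0.05, 0, 0], [0, 0, 0, 0, 0], [0, 0, 0, 0, 0]]
  ]
}}

```text
time_s: 10.22
ee_pos: [569.2, -125.0, 157.9]
ee_rot: [-180.0, 0.1, -158.2]
force: [-0.3, 0.4, 1.5]
gripper_width: 25.5
gripper_force: 40.0
```

Request:
{"method": "send_rows", "body": {
  "steps": [
    [[0, 0, 0.04, 0, 0], [0, 0, 0, 0, 0], [0, 0, 0, 0, 0]]
  ]
}}

```text
time_s: 10.47
ee_pos: [569.8, -124.9, 157.7]
ee_rot: [-179.9, 0.2, -158.2]
force: [0.8, 1.6, 8.2]
gripper_width: 25.6
gripper_force: 40.0
```

Request:
{"method": "send_rows", "body": {
  "steps": [
    [[0, 0, 0, 0, 0.6], [0, 0, 0, 0, 0.6], [0, 0, 0, 0, 0.6], [0, 0, 0, 0, 0.6], [0, 0, 0, 0, 0.6]]
  ]
}}

```text
time_s: 10.88
ee_pos: [568.6, -124.9, 155.3]
ee_rot: [180.0, -0.0, -158.2]
force: [0.1, 1.1, 0.2]
gripper_width: 53.8
gripper_force: 0.0
```

Request:
{"method": "send_rows", "body": {
  "steps": [
    [[0, 0, -0.4, 0, 0.6], [0, 0, -0.8, 0, 0.6], [0, 0, -0.8, 0, 0.6], [0, 0, -0.8, 0, 0.6], [0, 0, -0.8, 0, 0.6]]
  ]
}}

```text
time_s: 11.3
ee_pos: [568.4, -124.9, 300.9]
ee_rot: [180.0, -0.0, -158.2]
force: [1.1, -0.0, -0.6]
gripper_width: 54.6
gripper_force: 0.0
```

Request:
{"method": "send_rows", "body": {
  "steps": [
    [[0, 0, 0, 0, 0.6], [0, 0, 0, 0, 0.6], [0, 0, 0, 0, 0.6]]
  ]
}}

```text
time_s: 11.55
ee_pos: [568.2, -124.8, 298.6]
ee_rot: [179.9, -0.1, -158.2]
force: [0.6, 0.2, -0.5]
gripper_width: 54.9
gripper_force: 0.0
```

```bash
python3 - <<'E'
from h import *
units(540,-11,300,201.9)
for n in('wrist','scene'):
    f=grab(n); save(f,n+'5'); P=cloud(f).reshape(-1,3); P=P[f['depth'].ravel()>0]
    d=np.hypot(P[:,0]-569,P[:,1]+124.5)
    for nm,lo,hi,r in(('ledge',60,95,47),('lidtop',140,158,36),('bar',172,190,28)):
        m=(d<r)&(P[:,2]>lo)&(P[:,2]<hi)
        if m.sum()<30: continue
        a=P[m]; md=np.median(a[:,2]); a=a[abs(a[:,2]-md)<2.5]
        pl=np.linalg.lstsq(np.c_[a[:,:2]-[569,-124.5],np.ones(len(a))],a[:,2],rcond=None)[0]; print(n,nm,len(a),pl.round(3))
    m=(P[:,2]>126)&(P[:,2]<160)&(np.hypot(P[:,0]-529,P[:,1]+16)<30); print('knob',m.sum(),P[m].mean(0),cv2.minAreaRect(P[m][:,:2].astype(np.float32)))
a=np.hstack([cv2.imread('pics/wrist5.png')[:,80:480],cv2.imread('pics/scene5.png')[150:360:1,150:350].repeat(2,0).repeat(2,1)])
cv2.imwrite('pics/c5.png',a)
E
```

```text
t 11.55 pos [ 568.2 -124.8  298.6] rot [ 1.7995e+02 -7.0000e-02 -1.5816e+02] F [ 0.6  0.2 -0.5] w 54.9
units [-0.405  2.904 -0.033] turn -0.009
wrist ledge 1433 [1.0000e-03 0.0000e+00 7.8509e+01]
wrist lidtop 2650 [-1.00000e-03 -0.00000e+00  1.50475e+02]
wrist bar 1993 [-1.00000e-03 -0.00000e+00  1.82357e+02]
knob 625 [529.23359004 -20.76527137 150.40652909] ((530.1092529296875, -18.047119140625), (20.274734497070312, 21.194482803344727), 85.74069213867188)
scene ledge 154 [4.0000e-03 4.0000e-03 7.6974e+01]
scene lidtop 131 [8.00000e-03 8.00000e-03 1.48531e+02]
scene bar 87 [-1.00000e-03  2.30000e-02  1.80555e+02]
knob 74 [538.74336808 -15.62897828 143.9375007 ] ((536.1222534179688, -16.29617691040039), (16.341644287109375, 20.12627410888672), 80.67855072021484)
```

View pics/c5.png

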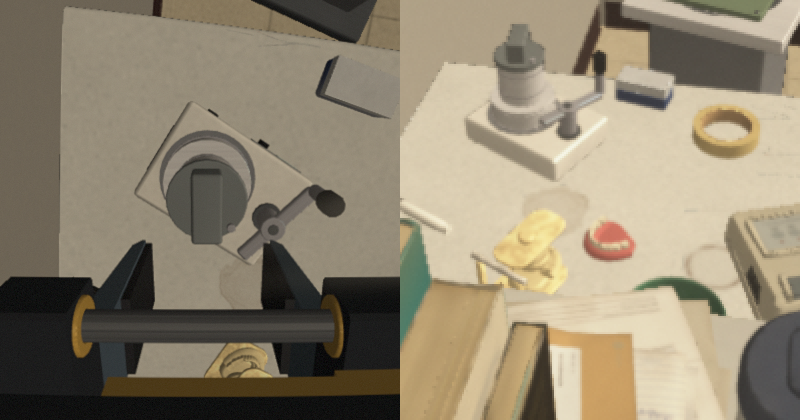

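The beaker is level, with the ledge at 78.5 mm and the lid top at 150.5 mm (78 and 150 expected), so it's home. The knob is at the right of the left panel, about (328,203). Next I'll go over the knob, with the closing axis along its arc.

Request:
{"method": "send_rows", "body": {
  "steps": [
    [[0, 0.5, 0, 0, 0.5], [0, 0.7, 0, 0, 0.5], [-0.1, 0.7, 0, 0, 0.5], [0, 0.7, 0, 0, 0.5], [0, 0.23, 0, 0, 0.5]]
  ]
}}

```text
time_s: 12.07
ee_pos: [528.3, -15.6, 298.2]
ee_rot: [179.8, -0.2, -158.0]
force: [-0.1, 0.2, -0.3]
gripper_width: 45.5
gripper_force: 0.0
```

Request:
{"method": "send_rows", "body": {
  "steps": [
    [[0, 0, 0, 0.9, 0.5], [0, 0, 0, 1, 0.5], [0, 0, 0, 1, 0.5], [0, 0, 0, 1, 0.5], [0, 0, 0, 1, 0.5]]
  ]
}}

```text
time_s: 12.48
ee_pos: [530.0, -18.8, 298.3]
ee_rot: [-180.0, -0.1, 167.8]
force: [0.1, -0.5, -0.6]
gripper_width: 45.5
gripper_force: 0.0
```

Request:
{"method": "send_rows", "body": {
  "steps": [
    [[0, 0, 0, 1, 0.5], [0, 0, 0, 0.6, 0.5], [0, 0, 0.8, 0, 0.5], [0, 0, 0.8, 0, 0.5], [0, 0, 0.4, 0, 0.5]]
  ]
}}

```text
time_s: 12.9
ee_pos: [528.1, -18.7, 215.1]
ee_rot: [-179.8, -0.4, 157.1]
force: [-0.6, 0.9, 0.6]
gripper_width: 45.6
gripper_force: 0.0
```

Request:
{"method": "send_rows", "body": {
  "steps": [
    [[0, 0, 0, 0, 0.5], [0, 0, 0, 0, 0.5], [0, 0, 0, 0, 0.5], [0, 0, 0, 0, 0.5], [0, 0, 0, 0, 0.5]]
  ]
}}

```text
time_s: 13.32
ee_pos: [531.1, -18.5, 220.9]
ee_rot: [179.9, 0.2, 157.2]
force: [-0.1, 0.1, 0.2]
gripper_width: 45.6
gripper_force: 0.0
```

```bash
python3 - <<'E'
from h import *
f=grab('wrist'); save(f,'wrist6'); P=cloud(f).reshape(-1,3)
m=(P[:,2]>145)&(P[:,2]<162)&(np.hypot(P[:,0]-529,P[:,1]+18)<20); print('knob',m.sum(),P[m].mean(0),cv2.minAreaRect(P[m][:,:2].astype(np.float32)))
units(530.1,-18,128,157)
E
```

```text
knob 769 [528.46226357 -16.0118752  154.54182623] ((530.097900390625, -16.588518142700195), (20.744718551635742, 20.549545288085938), 22.073017120361328)
t 13.37 pos [530.9 -18.5 220.7] rot [1.7995e+02 1.3000e-01 1.5715e+02] F [-0.6 -0.7  0.8] w 45.4
units [0.029 0.    2.318] turn 0.022
```

View pics/wrist6.png

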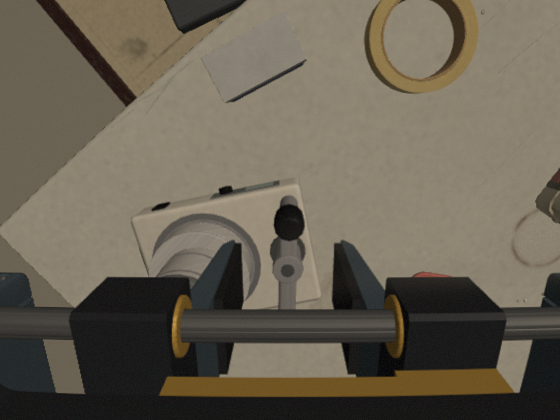

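The knob, at (289,222), sits midway between the fingers. I'll descend and close gently.

Request:
{"method": "send_rows", "body": {
  "steps": [
    [[0.02, 0.03, 0.7, 0, 0.5], [0, 0, 0.8, 0, 0.5], [0, 0, 0.6, 0, 0.5], [0, 0, 0.2, 0, 0.5], [0, 0, 0, 0, 0.5]]
  ]
}}

```text
time_s: 13.78
ee_pos: [528.9, -16.9, 126.1]
ee_rot: [-179.9, -0.2, 157.2]
force: [0.6, 0.4, -0.0]
gripper_width: 45.6
gripper_force: 0.0
```

Request:
{"method": "send_rows", "body": {
  "steps": [
    [[0, 0, 0, 0, 0.2], [0, 0, 0, 0, 0.2], [0, 0, 0, 0, 0.2], [0, 0, 0, 0, 0.2], [0, 0, 0, 0, 0.2]]
  ],
  "squeeze": 8
}}

```text
time_s: 14.2
ee_pos: [530.9, -17.0, 128.9]
ee_rot: [179.9, 0.2, 157.2]
force: [-0.2, -0.5, 4.3]
gripper_width: 21.6
gripper_force: 8.0
```

```bash
python3 - <<'E'
from h import *
units(530.1,-17,128,157)
piv=np.array([584.8,-41.1]); 
# arc plan: per row: rotate world -6.5deg; report shift in tool axes at the row's start
p=np.array(env.state()['ee_pos'])[:2]-piv; print(np.hypot(*p),np.degrees(np.arctan2(p[1],p[0])))
E
```

```text
t 14.2 pos [530.9 -17.  128.9] rot [1.7994e+02 1.5000e-01 1.5715e+02] F [-0.2 -0.5  4.3] w 21.6
units [ 0.019 -0.007  0.023] turn 0.022
59.03076162280563 155.9271836052353
```

Request:
{"method": "send_rows", "body": {
  "steps": [
    [[-0.008, 0.157, 0, 0.873, 0.2], [-0.008, 0.157, 0, 0.873, 0.2], [-0.008, 0.157, 0, 0.873, 0.2], [-0.008, 0.157, 0, 0.873, 0.2], [0, 0, 0, 0, 0.2]]
  ]
}}

```text
time_s: 14.62
ee_pos: [546.1, 3.7, 128.9]
ee_rot: [179.9, 0.2, 133.1]
force: [-0.0, -1.5, 5.9]
gripper_width: 22.3
gripper_force: 8.0
```

Request:
{"method": "send_rows", "body": {
  "steps": [
    [[-0.008, 0.157, 0, 0.873, 0.2], [-0.008, 0.157, 0, 0.873, 0.2], [-0.008, 0.157, 0, 0.873, 0.2], [-0.008, 0.157, 0, 0.873, 0.2], [0, 0, 0, 0, 0.2]]
  ]
}}

```text
time_s: 15.03
ee_pos: [567.6, 15.8, 128.9]
ee_rot: [179.8, 0.2, 109.1]
force: [1.0, -3.3, 6.2]
gripper_width: 21.6
gripper_force: 8.0
```

```bash
python3 - <<'E'
from h import *
units(530.1,-17,128,157)
p=np.array(env.state()['ee_pos'])[:2]-[584.8,-41.1]; print(np.hypot(*p),np.degrees(np.arctan2(p[1],p[0])))
E
```

```text
t 15.03 pos [567.6  15.8 128.9] rot [1.7981e+02 1.5000e-01 1.0913e+02] F [ 1.  -3.3  6.2] w 21.6
units [-0.468 -1.154  0.019] turn -6.962
59.46562194514264 106.84099353047564
```

Request:
{"method": "send_rows", "body": {
  "steps": [
    [[-0.008, 0.157, 0, 0.873, 0.2], [-0.008, 0.157, 0, 0.873, 0.2], [-0.008, 0.157, 0, 0.873, 0.2], [-0.008, 0.157, 0, 0.873, 0.2], [0, 0, 0, 0, 0.2]]
  ]
}}

```text
time_s: 15.45
ee_pos: [591.9, 18.4, 128.8]
ee_rot: [179.8, 0.1, 85.1]
force: [-0.3, -2.1, 6.0]
gripper_width: 21.9
gripper_force: 8.0
```

Request:
{"method": "send_rows", "body": {
  "steps": [
    [[-0.004, 0.09, 0, 0.5, 0.2], [0, 0, 0, 0, 0.2], [0, 0.05, 0, 0, 0.2], [0, 0, 0, 0, 0.2], [0, 0, 0, 0, 0.2]]
  ]
}}

```text
time_s: 15.87
ee_pos: [595.9, 17.9, 128.7]
ee_rot: [180.0, 0.1, 81.8]
force: [-1.4, -2.8, 5.1]
gripper_width: 21.5
gripper_force: 8.0
```

Request:
{"method": "send_rows", "body": {
  "steps": [
    [[0, 0.05, 0, 0, 0.2], [0, 0, 0, 0, 0.2], [0, 0, 0, 0, 0.2]]
  ]
}}

```text
time_s: 16.12
ee_pos: [597.4, 17.9, 128.7]
ee_rot: [-180.0, 0.0, 81.8]
force: [-1.9, -1.2, 6.7]
gripper_width: 21.5
gripper_force: 8.0
```

Request:
{"method": "send_rows", "body": {
  "steps": [
    [[0, 0.05, 0, 0, 0.2], [0, 0, 0, 0, 0.2], [0, 0, 0, 0, 0.2]]
  ]
}}

```text
time_s: 16.37
ee_pos: [597.5, 17.9, 128.6]
ee_rot: [-179.8, 0.0, 81.8]
force: [-6.0, -0.4, 8.6]
gripper_width: 21.9
gripper_force: 8.0
```

Request:
{"method": "send_rows", "body": {
  "steps": [
    [[0, 0.05, 0, 0, 0.2], [0, 0, 0, 0, 0.2], [0, 0, 0, 0, 0.2]]
  ]
}}

```text
time_s: 16.62
ee_pos: [597.6, 18.0, 128.4]
ee_rot: [-179.5, 0.0, 81.9]
force: [-10.5, -0.0, 9.8]
gripper_width: 21.5
gripper_force: 8.0
```

Request:
{"method": "send_rows", "body": {
  "steps": [
    [[0, -0.08, 0, 0, 0.5], [0, 0, 0, 0, 0.5], [0, 0, 0, 0, 0.5], [0, 0, -0.3, 0, 0.5], [0, 0, -0.8, 0, 0.5]]
  ]
}}

```text
time_s: 17.03
ee_pos: [596.0, 18.4, 167.3]
ee_rot: [-179.4, 0.1, 81.7]
force: [0.4, -0.4, 0.1]
gripper_width: 45.2
gripper_force: 0.0
```

Request:
{"method": "send_rows", "body": {
  "steps": [
    [[0, 0, -0.8, 0, 0.5], [0, 0, -0.8, 0, 0.5], [0, 0, -0.8, 0, 0.5], [0, 0, 0, 0, 0.5], [0, 0, 0, 0, 0.5]]
  ]
}}

```text
time_s: 17.45
ee_pos: [599.9, 18.5, 269.5]
ee_rot: [179.7, -0.1, 81.7]
force: [-0.1, 0.2, -1.2]
gripper_width: 45.7
gripper_force: 0.0
```

```bash
python3 - <<'E'
from h import *
units(597,18,128,82)
f=grab('wrist'); save(f,'wrist7'); P=cloud(f).reshape(-1,3)
m=(P[:,2]>145)&(P[:,2]<162)&(np.hypot(P[:,0]-596,P[:,1]-17)<25); r=cv2.minAreaRect(P[m][:,:2].astype(np.float32)); print(r)
k=np.array(r[0])-[584.8,-41.1]; print('q deg',np.degrees(np.arctan2(k[1],k[0]))-79.2)
t=grab('scene'); save(t,'scene7')
a=np.hstack([cv2.imread('pics/wrist7.png')[:,80:480],cv2.imread('pics/scene7.png')[150:360,150:350].repeat(2,0).repeat(2,1)])
cv2.imwrite('pics/c7.png',a)
E
```

```text
t 17.45 pos [599.9  18.5 269.5] rot [ 1.7972e+02 -5.0000e-02  8.1730e+01] F [-0.1  0.2 -1.2] w 45.7
units [-0.025 -0.088  3.537] turn -0.039
((597.2156372070312, 17.80263328552246), (20.316328048706055, 21.094684600830078), 38.172996520996094)
q deg -1.1027060304749483
```

View pics/c7.png

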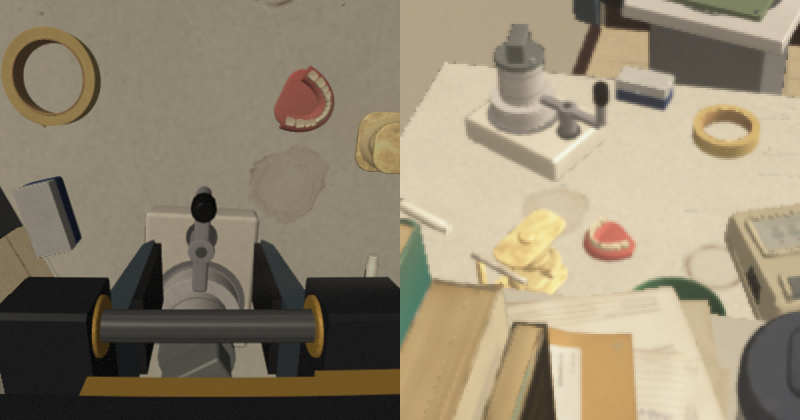

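The lever is against its stop (knob at (204,207), bar running straight to the beaker), and its tip lies over the ledge. The beaker is upright, the bystanders haven't moved, and the gripper is clear, so I'm handing in.

```bash
python3 -c "
from h import *
print(env.job_done())"
```

```text
the job is handed in; nothing more can be done
None
```

The beaker is fully home and level on the drive plate, the lock lever is shut over its ledge, the bystanders are where they were, and the job was handed in at about 17.5 s; no verdict came back.

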